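# Put the ball valve away and shut the stock drawer

## Robot

A 6-joint arm with a two-finger parallel gripper is mounted at the origin on the work surface. World frame = base frame: x ahead of the robot, y to its left, z up, the work surface at z = 0. Lengths are in mm, angles in rad, forces in N, time in s.
With the tool pointing down it reaches from about 300 to 775 mm from the base axis. Payload 14.6 kg.
Tool frame: the origin (TCP) lies on the centre line of the jaws, within the pads' length; the fingertips stand 19 mm ahead of it and the grasp point (between the pads) is the TCP (bot.tip_reach is the distance from the TCP to the fingertips, in mm); y points along the fingers, x is the direction in which the jaws open and shut, and the axes are right-handed (so a half turn about y gives the same grasp; the last joint's range is limited). The gripper opens to 85 mm and grips with 20 to 120 N. Pads are 22 mm wide; open, the fingers measure 114 mm over their backs; the gripper's body (76 mm by 85 mm) begins 54 mm behind the grasp point. The pads swing forward as they close: fully open they stand 13 mm farther back than shut.
Start: joints at [-1.332, 0.3, 1.521, -0, 1.321, -0.067], TCP at [165.574, -524.476, 250.281] pointing down, gripper open.
Joint ranges: [-3.03, 3.03], [-0.79, 2.21], [0.23, 2.52], [-1.04, 4.18], [0, 3.07], [-2.55, 2.55]. Speed limits (rad/s): [2.22, 2.22, 2.57, 3.14, 3.14, 3.14].

## Interface

Orientations are given as a unit quaternion [w, x, y, z].
In Python, from rig import bot gives the robot as it stands. Calls block until the motion is done:
- bot.move_to(position, orientation): joint-space move of the TCP to a pose.
- bot.servo_line(position, attitude=None, speed=150, until_force=None): straight line of the TCP; attitude=None keeps the orientation; speed is the mean speed in mm/s. With until_force (N) it stops when the force on the tool has changed by that much, and returns True; else False.
- bot.move_joints(angles): joint-space move.
- bot.move_gripper(opening, grip_force=None): finger opening in mm; grip_force is the grip in N (None keeps the last); returns when the fingers have stopped.
- bot.dwell(seconds).
- bot.ik(position, orientation): joint angles nearest the present ones, or None.
- bot.read_state(): the state.
- bot.read_camera(name): name is "side" or "top" or "wrist"; returns a dict with "image" (384x512x3 uint8, blue, green, red), "depth" (384x512 float32, mm along the optical axis (not along the pixel's ray), 0 where there is no reading), "fovy" (degrees; the focal length in pixels is half the picture's height over the tangent of half this angle, whatever the lens; pixels are square), "cx", "cy" (the principal point, pixels), "k1" (the pictures are not rectified: a ray, as slopes to the right and down, at radius r is drawn at 1 + k1 r^2 times it, then the intrinsics apply), "eye" and "attitude" of the camera in the world; the wrist camera has in their place "mount" (4x4, takes a point from camera to tool coordinates, whose origin is the TCP and whose axes are the tool frame's). Camera axes: x right, y down, z forward; pixel columns grow to the right and rows downward; lengths in mm; the calibration is good to about 2 mm. A picture is of the moment at which its call begins: read the wrist's pose just before it.
A pose or a line that the arm cannot do raises bot.MotionError and nothing moves.
- bot.finish_job(): hands the job in, once; it reports no verdict.
The state is a dict: "clock": time; "joint_positions": joint angles; "qvel": joint speeds; "effort": joint torques, N m; "ee_pos": TCP position; "tool_rot": TCP orientation; "ft_force": force on the tool from outside, world axes, zero at the start; "moment": the same for the moment, N m; "grip_width": finger opening in mm.
Only numpy, scipy, OpenCV 4.12 (cv2) and the standard library are available. Lean on these libraries where they do the work, as an engineer would, in place of code of your own. Each camera call takes 0.05 s, during which the arm holds its last target. There are 200 camera calls.

## Task

Put the grey ball valve with the red lever into the empty front bay of the open drawer under the rack shelf, setting it down gently rather than dropping it. Then push the drawer fully home, past its detent so that it stays seated, and leave the other things on the bench where they are.

Things in the scene. Friction and masses are not known exactly. Their poses are not given: they have to be found in the camera images.
- valve: Grey plastic ball valve, 112 mm long, about 0.25 kg, on the bench. Origin: centre of its underside; x along the pipe, z up. Pipe 34 mm diameter, axis 22 mm up; black 44 mm collars on the last 26 mm of each end; in the middle a flat-bottomed block 42 (x) by 36 (y) by 44 (z) mm, good to grip across y; above it a red lever, x -23 to +47 mm, 12 mm wide, z 52 to 62 mm (the valve's top).
- unit: Fixed grey one-drawer cabinet under a teal riser shelf. Origin: on the bench, under the middle of the shut drawer's front face; x into the cabinet (the drawer opens to -x), y along the front, z up. Cabinet 240 mm wide, x 12 to 270 mm, z to 136 mm; its opening reaches up to z = 124 mm. Four uprights 330 mm high, 32 (x) by 28 (y) mm, at y = +-220 mm, x = -24 and 255 mm.
- beam (a point): Middle of the lower front edge of the riser's teal front beam: 40 mm in front (-x) of the shut drawer's face, 270 mm above the bench, axes as unit. The beam is 412 mm long (y), 30 mm deep, 42 mm high; behind it a deck with cartons up to 400 mm high. No upright tool gets at the shut drawer's face under it; one tilted 30 to 45 degrees, fingers pointing into the cabinet and down (leaning sideways too if need be), does.
- drawer (a joint): How far the drawer stands open, m: 0 = home against its stop, 0.21 to 0.235 at the start, 0.24 at most. It slides with 1 to 2 N of friction. A spring detent acts over the last 15 mm: it resists with up to about 6 N in all until 6 mm, then pulls the drawer in and holds it at 0. Let go before that, it stays ajar.
- drawer_front (a point): Middle of the flat blue outer face of the drawer's front panel, 70 mm above the bench, a good place to push; moves with the drawer, axes as unit (x into the cabinet). Panel 228 mm wide, 12 mm thick, from 12 to 122 mm above the bench. A black finger lip, 120 mm wide, stands 16 mm out of it, 22 to 30 mm above the bench.
- drawer_bay (a point): Centre of the floor of the drawer's empty front bay, 33 mm above the bench, 74.5 mm behind the front panel's outer face; moves with the drawer, axes as unit. The bay is 125 mm (x) by 194 mm (y); above its floor the side walls rise 62 mm, front panel 89 mm, rear divider 45 mm. White stock fixed in the rear bay, no higher than the walls.
- tee: Bystander: white plastic pipe tee, 100 mm long with a 55 mm branch to +y, 43 mm thick, lying on the bench. Origin: underside, below the middle of the run; x along the run.
- spool: Bystander: upright wire spool, 90 mm diameter, 70 mm high. Origin: centre of its underside.
- carton: Bystander: closed brown carton 110 x 80 x 75 mm high. Origin: centre of its underside.
There are look-alikes about, which are no part of the job. Leave any yellow look-alike of the valve alone.

How it is judged:
By the outcome, as a careful person would: the job done as asked, in the order asked, and still so for the second after the job is handed in, with the robot touching nothing.
It also fails if it takes over 72 s, if anything falls off the work surface, if the arm or the gripper's body presses on something with over 40 N, if the wrist force passes 120 N, or if a joint passes its speed limit or range.

## Working session

There is one attempt and no reset: what is moved stays moved. The work goes in short steps, each a Python script; the robot and the scene stay as the last script left them, time stands still between calls to the robot, and variables do not carry over. Pictures are saved under pics/ and viewed, about 8 in all and at most 12, crops included, and the job is handed in when it is done.

```bash
mkdir -p pics; ls
cat > h.py <<'E'
import numpy as np, cv2
from scipy.spatial.transform import Rotation as R
from rig import bot
def rot(q): return R.from_quat([q[1],q[2],q[3],q[0]])
def quat(r): x,y,z,w=r.as_quat(); return [w,x,y,z]
def cam(name):
    s=bot.read_state(); c=bot.read_camera(name)
    if name=='wrist':
        T=np.eye(4); T[:3,:3]=rot(s['tool_rot']).as_matrix(); T[:3,3]=s['ee_pos']
        M=T@np.array(c['mount']); c['Rm']=M[:3,:3]; c['o']=M[:3,3]
    else:
        a=np.array(c['attitude']); c['Rm']=a if a.shape==(3,3) else rot(a).as_matrix(); c['o']=np.array(c['eye'])
    H=c['image'].shape[0]; c['f']=H/2/np.tan(np.radians(c['fovy'])/2)
    return c
def slopes(c,uv):
    d=(np.atleast_2d(np.array(uv,float))-[c['cx'],c['cy']])/c['f']; s=d.copy()
    for _ in range(20): s=d/(1+c['k1']*(s**2).sum(1,keepdims=True))
    return s
def rays(c,uv):
    s=slopes(c,uv); return np.c_[s,np.ones(len(s))]@c['Rm'].T
def on_z(c,uv,z):
    d=rays(c,uv); return c['o']+d*((z-c['o'][2])/d[:,2])[:,None]
def cloud(c):
    h,w=c['depth'].shape; v,u=np.mgrid[:h,:w]
    d=rays(c,np.c_[u.ravel(),v.ravel()])
    P=c['o']+d*c['depth'].reshape(-1,1); P[c['depth'].ravel()==0]=np.nan
    return P.reshape(h,w,3)
E
cat > a.py <<'E'
from h import *
import pickle
ims=[]
for n in ['top','side']:
    c=cam(n); ims.append(c['image']); pickle.dump(c,open(n+'.pkl','wb')); cv2.imwrite(f'pics/{n}0.png',c['image'])
    print(n,c['o'],c['fovy'],c['k1'],c['Rm'][:,2])
print(bot.read_state())
E
python3 a.py
```

```text
pics
top [ 330.92657037    2.37880598 1326.56065821] 51.11234945127483 -0.14129713373875666 [ 0.15264062  0.01172724 -0.98821218]
side [  445.94294322 -1476.67687291  1067.58914883] 45.29675403938414 -0.1284140172069649 [ 0.0401739   0.85566405 -0.51597004]
{'clock': 0.1, 'joint_positions': array([-1.33162624e+00,  3.00437890e-01,  1.52157881e+00, -2.03327982e-05,
        1.32070599e+00, -6.66137201e-02]), 'qvel': array([-0.00088608, -0.00115531, -0.00220064, -0.00128974,  0.00010285,
        0.00105317]), 'effort': array([ 5.35965683e-04, -5.44379067e+01, -3.62371230e+01, -1.08598183e-04,
        3.02549073e-03, -1.16078624e-05]), 'ee_pos': array([ 165.50756715, -524.2832733 ,  249.74048347]), 'tool_rot': array([ 0.5705686 , -0.57006504,  0.4183277 , -0.41770714]), 'ft_force': array([0.50824728, 0.63016467, 0.41399906]), 'moment': array([-0.01370688,  0.01800425,  0.03987742]), 'grip_width': 85.31604200022134}
```

View pics/top0.png

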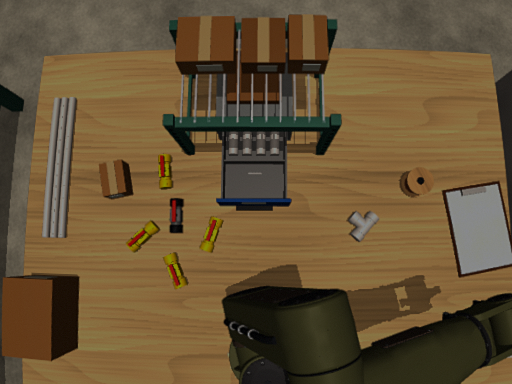

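View pics/side0.png

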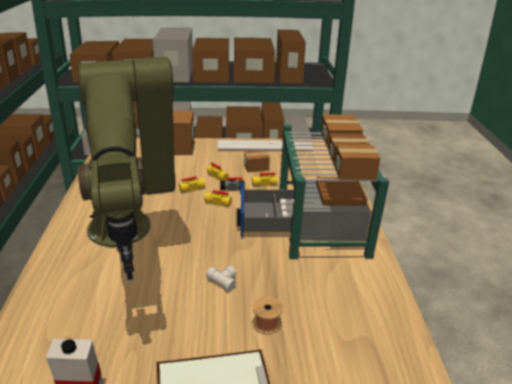

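The top view shows one grey/black valve with a red lever at (176,214). There are yellow look-alikes at (165,171), (142,236), (211,233) and (176,270). The drawer front's top edge is near (254,201), and the beam runs along row 121. I choose the valve at (176,214) and check it in a crop.

```bash
cat > b.py <<'E'
from h import *
import pickle
np.set_printoptions(precision=1,suppress=True)
c=pickle.load(open('top.pkl','rb')); I=c['image']
cv2.imwrite('pics/crop1.png',cv2.resize(I[105:290,110:350],None,fx=3.2,fy=3.2,interpolation=cv2.INTER_CUBIC))
P=cloud(c)
hsv=cv2.cvtColor(I,cv2.COLOR_BGR2HSV)
# valve lever
m=((hsv[...,0]<8)|(hsv[...,0]>172))&(hsv[...,1]>130)&(hsv[...,2]>70); m[:195]=0;m[236:]=0;m[:,:168]=0;m[:,188:]=0
v,u=np.nonzero(m); print('lever px',len(u),u.mean(),v.mean())
q=on_z(c,np.c_[u,v],62); print('lever',q.mean(0),q.min(0),q.max(0), 'depth z',np.nanmedian(P[v,u,2]))
w,V=np.linalg.eigh(np.cov(q[:,:2].T)); print(w,V[:,1])
# valve body: height>12 in window
b=P[190:240,163:190].reshape(-1,3); b=b[b[:,2]>14]; print('body',len(b),b[:,:2].min(0),b[:,:2].max(0),b[:,2].max())
# drawer front blue
m=(hsv[...,0]>100)&(hsv[...,0]<130)&(hsv[...,1]>120); m[:180]=0;m[225:]=0;m[:,:205]=0;m[:,310:]=0
m=m.astype(np.uint8); v,u=np.nonzero(m); print('blue px',len(u),u.min(),u.max(),v.min(),v.max())
q=on_z(c,np.c_[u,v],122); print('blue z',np.nanmedian(P[v,u,2]))
(cx,cy),(a,bb),an=cv2.minAreaRect(q[:,:2].astype(np.float32)); print('panel top',cx,cy,a,bb,an); print(cv2.boxPoints(((cx,cy),(a,bb),an)))
w,V=np.linalg.eigh(np.cov(q[:,:2].T)); print('dir',V[:,1])
# beam teal front (top at 312)
m=(hsv[...,0]>75)&(hsv[...,0]<100)&(hsv[...,1]>100); m[:105]=0;m[135:]=0
v,u=np.nonzero(m); z=P[v,u,2]; k=(z>290)&(z<335); print('beam z',np.median(z[k]))
q=on_z(c,np.c_[u,v][k],312); r=cv2.minAreaRect(q[:,:2].astype(np.float32)); print('beam',r); print(cv2.boxPoints(r))
for n,(x,y,r) in dict(tee=(362,222,25),spool=(416,182,25),carton=(115,180,28)).items():
    b=P[y-r:y+r,x-r:x+r].reshape(-1,3); b=b[b[:,2]>15]; print(n,np.median(b,0),b.min(0),b.max(0))
print('tall carton', on_z(c,[[40,275],[78,275]],75))
E
python3 b.py
```

```text
lever px 87 173.51724137931035 210.6206896551724
lever [458.3 298.1  62. ] [425.1 292.3  62. ] [492.4 303.9  62. ] depth z 61.26494438725308
[ 13.2 410.5] [-1. -0.]
body 404 [391.6 278.7] [502.5 319. ] 69.01792105787945
blue px 419 217 290 198 205
blue z 119.36015711814889
panel top 479.8141174316406 40.85633850097656 221.22447204589844 21.323728561401367 89.86410522460938
[[468.9 -69.7]
 [490.2 -69.8]
 [490.7 151.4]
 [469.4 151.5]]
dir [0. 1.]
beam z 311.91307917338355
beam ((668.1527099609375, 40.47761535644531), (469.4643249511719, 40.12609100341797), 89.62833404541016)
[[ 646.6 -194.1]
 [ 686.7 -194.4]
 [ 689.7  275.1]
 [ 649.6  275.3]]
tee [ 419.2 -302.9   37.9] [ 361.4 -363.    15. ] [ 459.6 -263.2   49.7]
spool [ 551.4 -493.9   70. ] [ 508.3 -540.9   15. ] [ 597.9 -451.5   78.3]
carton [562.3 493.7  74.1] [502.4 453.6  15.3] [626.9 551.7  83.5]
tall carton [[244.6 736.8  75. ]
 [249.3 602.8  75. ]]
```

View pics/crop1.png

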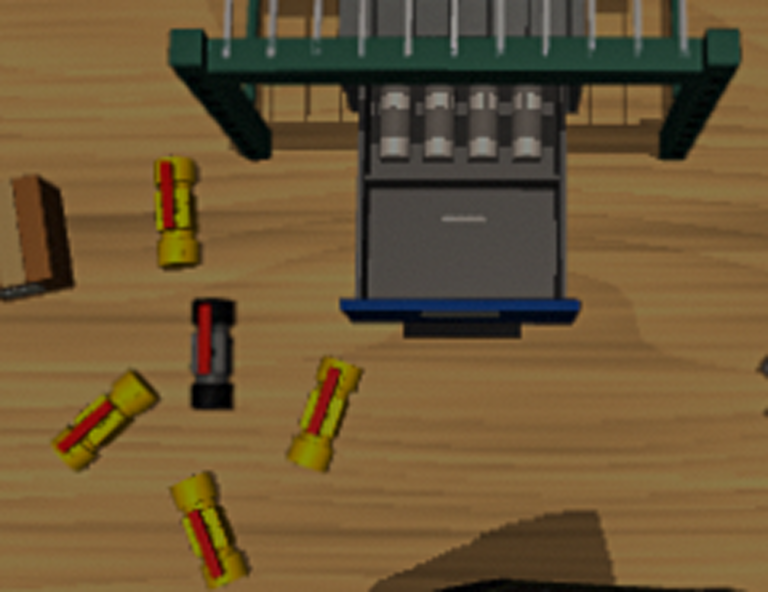

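The crop confirms it: a grey body with black collars and a red lever running towards the rack. Valve origin is about (447,298) with yaw about 0, and the panel face is at x≈478, y≈41. Next I check IK for the whole plan, then take a closer wrist view.

```bash
cat >> h.py <<'E'
def down(yaw):  # tool y down, tool x at angle yaw (deg) from world x
    a=np.radians(yaw); x=np.array([np.cos(a),np.sin(a),0]); y=np.array([0,0,-1.]); return quat(R.from_matrix(np.c_[x,y,np.cross(x,y)]))
def tilt(t,s,lean=0): # fingers into cabinet (+x) and down, tool x = s*world y
    y=np.array([np.sin(np.radians(t)),np.tan(np.radians(lean)),-np.cos(np.radians(t))]); y/=np.linalg.norm(y)
    x=np.array([0,s,0.]); x-=y*(x@y); x/=np.linalg.norm(x); return quat(R.from_matrix(np.c_[x,y,np.cross(x,y)]))
E
cat > c.py <<'E'
from h import *
import pickle
np.set_printoptions(precision=2,suppress=True)
print('tip',bot.tip_reach)
c=pickle.load(open('top.pkl','rb')); P=cloud(c); b=P[100:140,175:330].reshape(-1,3); b=b[(b[:,2]>255)&(b[:,2]<318)]
print('beam',len(b),np.percentile(b[:,0],[1,5,50,95,99]),np.percentile(b[:,2],[1,50,99]))
for yaw in (90,-90): print('pick',yaw,bot.ik([447,298,250],down(yaw)),bot.ik([447,298,26],down(yaw)))
for yaw in (0,180): print('place',yaw,bot.ik([553,41,250],down(yaw)),bot.ik([553,41,62],down(yaw)))
for t in (30,35,40,45):
  for s in (1,-1): print('push',t,s,*[bot.ik([x-19*np.sin(np.radians(t)),41,75+19*np.cos(np.radians(t))],tilt(t,s)) for x in (440,475,600,700)])
E
python3 c.py
```

```text
tip 19.0
beam 2684 [653.79 654.51 667.39 712.73 727.31] [272.67 311.18 315.92]
pick 90 [ 0.52  0.27  1.56 -0.    1.31 -1.05] [ 0.52  0.57  1.73 -0.    0.85 -1.05]
pick -90 [ 0.52  0.27  1.56 -0.    1.31  2.09] [ 0.52  0.57  1.73 -0.    0.85  2.09]
place 0 [ 0.01  0.31  1.51 -0.    1.32  0.01] [ 0.01  0.54  1.67 -0.    0.94  0.01]
place 180 None None
push 30 1 [ 0.01  0.1   2.29 -0.03  0.22 -1.53] [ 0.01  0.17  2.2  -0.03  0.24 -1.53] [ 0.01  0.4   1.88 -0.01  0.33 -1.55] [ 0.01  0.58  1.59 -0.01  0.44 -1.56]
push 30 -1 [ 0.01  0.1   2.29 -0.03  0.22  1.61] [ 0.01  0.17  2.2  -0.03  0.24  1.61] [ 0.01  0.4   1.88 -0.01  0.33  1.59] [ 0.01  0.58  1.59 -0.01  0.44  1.59]
push 35 1 [ 0.01  0.1   2.34 -0.09  0.09 -1.47] [ 0.01  0.17  2.25 -0.07  0.11 -1.49] [ 0.01  0.39  1.93 -0.03  0.2  -1.54] [ 0.01  0.57  1.65 -0.01  0.31 -1.55]
push 35 -1 [ 0.01  0.1   2.34 -0.09  0.09  1.67] [ 0.01  0.17  2.25 -0.07  0.11  1.65] [ 0.01  0.39  1.93 -0.03  0.2   1.61] [ 0.01  0.57  1.65 -0.01  0.31  1.59]
push 40 1 [0.02 0.1  2.39 3.35 0.05 1.37] [0.01 0.17 2.3  3.43 0.03 1.29] [ 0.01  0.39  1.98 -0.09  0.07 -1.47] [ 0.01  0.56  1.71 -0.03  0.18 -1.54]
push 40 -1 [ 0.02  0.1   2.39  3.35  0.05 -1.77] [ 0.01  0.17  2.3   3.43  0.03 -1.85] [ 0.01  0.39  1.98 -0.09  0.07  1.67] [ 0.01  0.56  1.71 -0.03  0.18  1.61]
push 45 1 [0.02 0.12 2.43 3.2  0.19 1.52] [0.01 0.19 2.34 3.2  0.17 1.52] [0.01 0.4  2.03 3.25 0.07 1.47] [ 0.01  0.56  1.75 -0.14  0.04 -1.43]
push 45 -1 [ 0.02  0.12  2.43  3.2   0.19 -1.62] [ 0.01  0.19  2.34  3.2   0.17 -1.62] [ 0.01  0.4   2.03  3.25  0.07 -1.67] [ 0.01  0.56  1.75 -0.14  0.04  1.71]
```

```bash
cat > d.py <<'E'
from h import *
np.set_printoptions(precision=2,suppress=True)
bot.move_to([440,298,250],down(90)); bot.move_gripper(64)
bot.dwell(0.3)
c=cam('wrist'); I=c['image']; cv2.imwrite('pics/wrist1.png',I)
hsv=cv2.cvtColor(I,cv2.COLOR_BGR2HSV)
m=(((hsv[...,0]<8)|(hsv[...,0]>172))&(hsv[...,1]>130)&(hsv[...,2]>60)).astype(np.uint8)
n,l,st,ce=cv2.connectedComponentsWithStats(m)
P=cloud(c)
for i in range(1,n):
    if st[i,4]>150:
        v,u=np.nonzero(l==i); q=on_z(c,np.c_[u,v],62)[:,:2].astype(np.float32)
        print(st[i],ce[i],cv2.minAreaRect(q),'z',np.nanmedian(P[v,u,2]))
print(bot.read_state()['ee_pos'],bot.read_state()['clock'])
E
python3 d.py
```

```text
[352  69  59  54 755] [380.79  95.68] ((369.89703369140625, 419.2301940917969), (11.96232795715332, 68.16181945800781), 42.90684127807617) z 61.3556053571445
[129  90  25  67 713] [140.64 122.28] ((396.94683837890625, 181.20242309570312), (11.560784339904785, 68.594482421875), 70.28016662597656) z 61.17704228196888
[254 148  12  65 722] [259.79 179.29] ((457.4083251953125, 300.64886474609375), (69.80408477783203, 11.4463529586792), 0.32980412244796753) z 61.18793830886159
[290 274  12  49 421] [295.5  297.85] ((605.1327514648438, 344.02740478515625), (69.49024963378906, 10.751941680908203), 5.242937088012695) z 61.52745646540717
[439.97 298.05 250.02] 3.8417
```

View pics/wrist1.png

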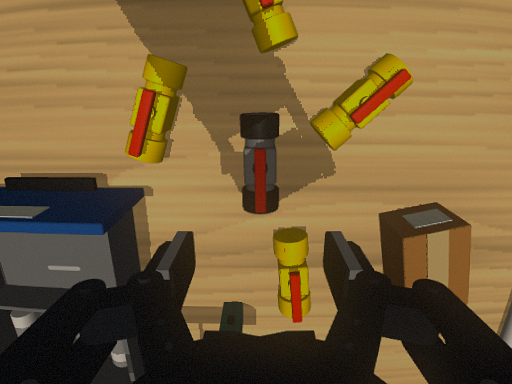

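The grey valve is at (260,178) in the wrist view. Its lever is 70 × 11.5 mm, centred at (457.4, 300.6) with yaw 0.3°, so the origin is (445.4, 300.6). The neighbours clear the jaws, so I grasp.

```bash
cat > e.py <<'E'
from h import *
np.set_printoptions(precision=2,suppress=True)
q=down(90.3)
bot.move_to([445.4,300.6,120],q)
print(bot.servo_line([445.4,300.6,27],speed=90,until_force=10)); print(bot.read_state()['ee_pos'])
bot.move_gripper(20,grip_force=45)
s=bot.read_state(); print('grip',s['grip_width'],s['ft_force'])
bot.servo_line([445.4,300.6,250],speed=150); s=bot.read_state(); print('lift',s['grip_width'],s['ft_force'])
bot.move_to([520,41,250],down(0)); bot.dwell(.3); s=bot.read_state(); print(s['grip_width'],s['ft_force'],s['clock'])
c=cam('wrist'); cv2.imwrite('pics/wrist2.png',c['image']); P=cloud(c)
hsv=cv2.cvtColor(c['image'],cv2.COLOR_BGR2HSV)
m=(hsv[...,0]>100)&(hsv[...,0]<130)&(hsv[...,1]>120)
v,u=np.nonzero(m); p=P[v,u]; k=(abs(p[:,2]-121)<4); q=p[k]; print(len(q),np.percentile(q,[1,50,99],axis=0))
import pickle; pickle.dump(c,open('w2.pkl','wb'))
E
python3 e.py
```

```text
False
[445.69 300.77  27.56]
grip 35.44711906255406 [-1.14 -0.55  6.39]
lift 35.44075193302217 [-0.74  0.36 -2.89]
35.78007578136932 [-0.61  0.06 -1.95] 8.9583
1451 [[480.05   5.68 119.01]
 [485.57 117.98 121.15]
 [491.09 155.84 122.96]]
```

View pics/wrist2.png

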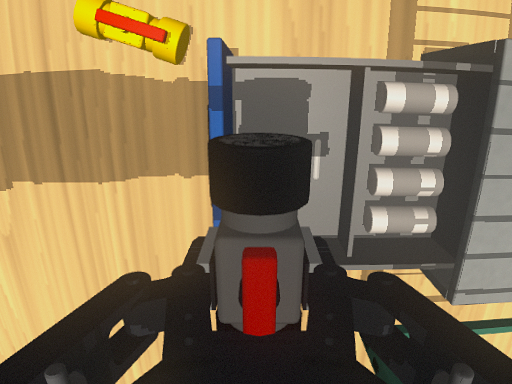

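The valve is held square and the bay is clear. Panel faces measure x=479.5 to 491.5, 12 mm as specified, so the bay centre is (554, 41.5).

```bash
cat > f.py <<'E'
from h import *
np.set_printoptions(precision=2,suppress=True)
q=down(0); X,Y=554,41.5
bot.move_to([X,Y,200],q)
bot.servo_line([X,Y,68],speed=100); bot.dwell(.2); print(bot.read_state()['ft_force'])
print(bot.servo_line([X,Y,57],speed=12,until_force=4)); s=bot.read_state(); print(s['ee_pos'],s['ft_force'])
bot.move_gripper(58); bot.dwell(.2)
print(bot.read_state()['grip_width'])
bot.servo_line([X,Y,230],speed=120)
bot.move_to([500,Y,270],q); bot.dwell(.2)
c=cam('wrist'); cv2.imwrite('pics/wrist3.png',c['image']); P=cloud(c)
hsv=cv2.cvtColor(c['image'],cv2.COLOR_BGR2HSV)
m=((hsv[...,0]<8)|(hsv[...,0]>172))&(hsv[...,1]>130); v,u=np.nonzero(m); p=P[v,u]
k=(abs(p[:,0]-554)<60)&(abs(p[:,1]-41)<90); print(np.percentile(p[k],[1,50,99],axis=0))
m=(hsv[...,0]>100)&(hsv[...,0]<130)&(hsv[...,1]>120)
v,u=np.nonzero(m); p=P[v,u]; k=(abs(p[:,2]-121)<4); q=p[k]; print(len(q),np.percentile(q,[1,50,99],axis=0))
print(bot.read_state()['clock'])
for t,l in ((33,0),(38,20),(38,-20),(42,20),(42,-20),(40,30)):
  for s_ in (1,-1):
    print(t,l,s_,*[bot.ik((np.array([x,41,75])-19*rot(tilt(t,s_,l)).as_matrix()[:,1]),tilt(t,s_,l)) for x in (450,575,700)])
E
python3 f.py
```

```text
[-0.    0.48 -2.69]
True
[554.17  41.52  60.53] [0.92 0.07 4.19]
57.67146954139067
[[545.01  -6.03  73.47]
 [550.74  32.53  94.12]
 [560.69  64.63 151.18]]
2578 [[477.78 -65.32 119.48]
 [483.08  69.37 121.22]
 [488.22 154.51 122.99]]
14.4083
33 0 1 [ 0.01  0.12  2.3  -0.05  0.15 -1.51] [ 0.01  0.35  1.98 -0.02  0.23 -1.54] [ 0.01  0.57  1.63 -0.01  0.36 -1.55]
33 0 -1 [ 0.01  0.12  2.3  -0.05  0.15  1.63] [ 0.01  0.35  1.98 -0.02  0.23  1.6 ] [ 0.01  0.57  1.63 -0.01  0.36  1.59]
38 20 1 None None None
38 20 -1 [-0.26  0.17  2.32  1.44  0.5  -0.07] [-0.18  0.39  2.01  1.29  0.48  0.15] [-0.14  0.6   1.66  1.05  0.51  0.45]
38 -20 1 None None [ 0.16  0.62  1.62 -1.03  0.52 -0.47]
38 -20 -1 None None None
42 20 1 None None None
42 20 -1 [-0.27  0.18  2.36  1.63  0.52 -0.3 ] [-0.19  0.39  2.04  1.5   0.47 -0.08] [-0.14  0.6   1.7   1.24  0.47  0.24]
42 -20 1 None None None
42 -20 -1 None None None
40 30 1 None None None
40 30 -1 [-0.37  0.25  2.3   1.44  0.74 -0.2 ] [-0.27  0.45  1.98  1.38  0.7  -0.01] [-0.21  0.65  1.63  1.23  0.7   0.24]
```

View pics/wrist3.png

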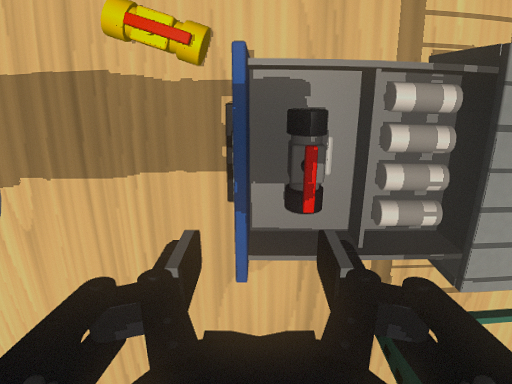

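The valve stands upright in the bay, with the lever at (311,178) and the collars clear of all walls. Now I push with a tilted, leaned tool, which keeps away from the wrist singularity.

```bash
cat > g.py <<'E'
from h import *
np.set_printoptions(precision=2,suppress=True)
q=tilt(38,-1,20); a=rot(q).as_matrix()[:,1]
def T(x,z=78,y=41): return np.array([x,y,z])-19*a
bot.move_gripper(0)
bot.move_to(T(430,210),q)
bot.servo_line(T(435),speed=120)
print('contact',bot.servo_line(T(500),speed=40,until_force=3)); s=bot.read_state(); print(s['ee_pos']+19*a,s['ft_force'])
print(bot.servo_line(T(660),speed=60,until_force=15)); s=bot.read_state(); print(s['ee_pos']+19*a,s['ft_force'],s['clock'])
print('home',bot.servo_line(T(715),speed=20,until_force=18)); s=bot.read_state(); print(s['ee_pos']+19*a,s['ft_force'],s['clock'])
E
python3 g.py
```

```text
contact True
[469.89  41.    77.82] [-0.75  0.05 -0.5 ]
False
[659.95  41.02  78.02] [-1.14 -0.29  0.06] 21.325
home True
[687.54  41.15  76.89] [-8.26 -0.72  5.83] 22.825
```

```bash
cat > g2.py <<'E'
from h import *
np.set_printoptions(precision=2,suppress=True)
q=tilt(38,-1,20); a=rot(q).as_matrix()[:,1]
def T(x,z=78,y=41): return np.array([x,y,z])-19*a
print('again',bot.servo_line(T(705),speed=15,until_force=22)); s=bot.read_state(); print(s['ee_pos']+19*a,s['ft_force'],s['clock'])
bot.servo_line(T(670),speed=60); bot.servo_line(T(470),speed=150); bot.servo_line(T(400,230),speed=150)
bot.move_to([330,-200,300],down(-90+60)); bot.dwell(.3)
c=cam('top'); cv2.imwrite('pics/top1.png',c['image']); cv2.imwrite('pics/top1c.png',cv2.resize(c['image'][90:290,80:450],None,fx=2.1,fy=2.1)); P=cloud(c)
hsv=cv2.cvtColor(c['image'],cv2.COLOR_BGR2HSV)
m=(hsv[...,0]>100)&(hsv[...,0]<130)&(hsv[...,1]>120); v,u=np.nonzero(m); p=P[v,u]; k=(p[:,0]>600)&(abs(p[:,1]-41)<120)&(p[:,2]<130)&(p[:,2]>10)
print(k.sum(), np.percentile(p[k],[1,50,99],axis=0) if k.any() else '')
for n,(x,y,r) in dict(tee=(362,222,25),spool=(416,182,25),carton=(115,180,28)).items():
    b=P[y-r:y+r,x-r:x+r].reshape(-1,3); b=b[b[:,2]>15]; print(n,np.median(b,0),b.min(0),b.max(0))
print(bot.read_state()['clock'])
E
python3 g2.py
```

```text
again True
[687.55  41.18  75.93] [-8.81 -0.86  4.32] 23.2083
700 [[684.85 -70.02  26.22]
 [695.3   39.33  83.63]
 [702.33 149.76 125.93]]
tee [ 362.37 -186.1   553.9 ] [ 338.91 -362.37   16.78] [ 459.99 -135.08  570.7 ]
spool [ 551.31 -494.32   69.83] [ 507.89 -540.17   15.26] [ 598.3  -450.94   78.8 ]
carton [561.6  494.4   74.15] [502.98 452.8   15.63] [626.71 550.99  83.73]
27.7333
```

View pics/top1c.png

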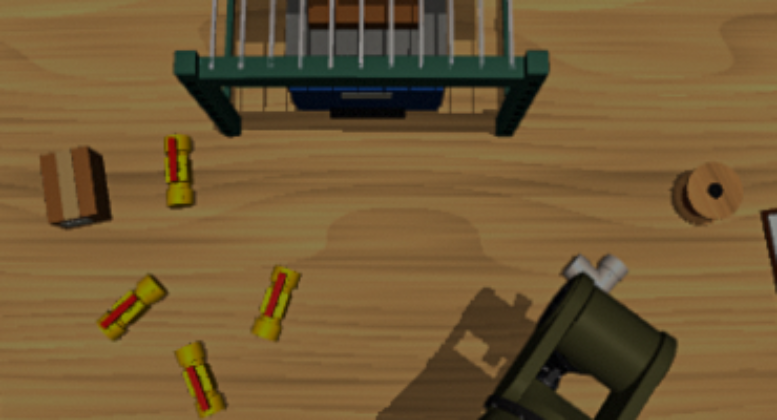

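The top view shows the drawer shut, with its face under the beam and the bystanders where they were (the tee is partly hidden by the arm). One closer check that it stayed seated: the cabinet's front rim must sit 12 mm behind the face.

```bash
cat > i.py <<'E'
from h import *
np.set_printoptions(precision=2,suppress=True)
q=tilt(35,-1,20)
bot.move_to([440,0,260],q); bot.dwell(.4)
c=cam('wrist'); cv2.imwrite('pics/wrist4.png',c['image']); P=cloud(c)
hsv=cv2.cvtColor(c['image'],cv2.COLOR_BGR2HSV)
m=(hsv[...,0]>100)&(hsv[...,0]<130)&(hsv[...,1]>120); p=P[m]; k=(p[:,2]>45)&(p[:,2]<110)&(abs(p[:,0]-695)<40); p=p[k]
print('face',len(p),np.percentile(p,[5,50,95],axis=0))
r=P.reshape(-1,3); k=(r[:,2]>126)&(r[:,2]<134)&(abs(r[:,1]-41)<110)&(r[:,0]>660)&(r[:,0]<800); print('rim top strip',k.sum(),np.percentile(r[k][:,0],[2,10,50]))
k=(r[:,2]>40)&(r[:,2]<110)&(((r[:,1]>156.5)&(r[:,1]<159))|((r[:,1]<-74)&(r[:,1]>-77)))&(r[:,0]>660); print('rim side',k.sum(),np.percentile(r[k][:,0],[5,25,50,75]) if k.any() else '')
t=cam('top'); Q=cloud(t)[197:247,337:387].reshape(-1,3); Q=Q[(Q[:,2]>15)&(Q[:,2]<60)]; print('tee',len(Q),np.median(Q,0),Q.min(0),Q.max(0),bot.read_state()['clock'])
E
python3 i.py
```

```text
face 2463 [[693.68 -48.64  51.07]
 [694.83  -3.53  77.73]
 [695.97  93.51 106.85]]
rim top strip 1050 [705.36 705.87 706.94]
rim side 107 [705.24 705.95 706.29 706.75]
tee 521 [ 419.69 -303.08   37.82] [ 361.39 -361.61   16.13] [ 459.96 -264.06   47.47] 29.1583
```

View pics/wrist4.png

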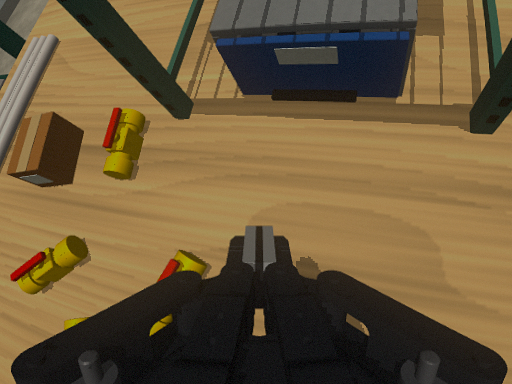

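The face is at x=694.8 and the rim at 706.5, a gap of about 12 mm, so the drawer is fully home. The gripper is clear of everything.

```bash
python3 -c "
from rig import bot
bot.finish_job()"
```

```text
the job is handed in; nothing more can be done
```

The valve is in the drawer's front bay, the drawer is pushed fully home, and the job is handed in at about 29 s on the robot's clock.

- **Valve:** I gripped the grey valve across its block and turned it a quarter turn. I lowered it slowly until it touched the bay floor, where the TCP height matched the 33 mm floor, and then let go. The wrist view showed it upright and clear of the bay walls.
- **Drawer:** I pushed it with the tool tilted 38° and leaned 20° until it met a hard stop, and a second push moved it no further. After backing off, the panel face measured x=694.8 mm and the cabinet rim about 706.5 mm. That gap of about 12 mm means it stayed seated.
- **Bystanders:** The tee, spool and carton measured within about 1 mm of where they started. The yellow look-alikes looked undisturbed in the pictures.
- **Checks that disagreed or were missing:**
  - The tool made contact at a tip position about 9 mm short of the panel face I had measured. I put that down to the thickness of the tilted fingertip.
  - The valve could not be seen once the drawer was shut.

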